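Unlatch and open the dust extractor's filter box

TASK

The filter of the bench dust extractor has to be cleaned. With the fingertips, press the box's snap tab fully in, then push the released cover along its guides, off its seat and on to the parking ledge towards the end stop, until the filter opening is completely uncovered. Only press and push: do not lift or tip the cover or force it past the catch, and leave everything else on the bench where it is.

Things in the scene. Friction and masses are not known exactly. Their poses are not given: they have to be found in the camera images.
- filter_box: Grey metal filter box 300 (x) by 120 (y) by 86 mm high, fixed; origin: centre of its underside, z up, turned up to 75 deg either way. The cover slides open along its +x. Along x in mm: rear deck -150 to -88 (height 72), filter opening -88 to 0 (72 wide, pleated filter inside), parking ledge 0 to 138 (height 70), end stop 138 to 150 (height 86, full width).
- guide_mid (a point): A point between the cover's guides, fixed on the box at box x = 25, y = 0, height 86 mm (the guides' top). The cover lies on rails at height 72 between upright guides with inner faces at y = +-48 mm (box x -88 to 138). Over the seat only (x -88 to 12), lips at height 81 to 86 mm reach in to y = +-41 mm above the cover's edges, so it cannot be lifted there.
- snap_tab (a joint): Travel of the snap tab, straight down, in m: 0 = out (cover caught), 0.010 = fully in, its pad resting on the rear deck. About 4 N moves it; it stays where it is left, so it stays in once pressed. Its tooth stands in the cover's window (the caught cover has 3 mm of play along +x) and is clear below the cover once the tab is more than 5 mm in.
- tab_top (a point): Centre of the top of the snap tab's black ribbed pad, 32 (box x) by 46 mm (box y), 10 mm thick, standing at box x = -124 mm, y = 0; its top is at height 92 mm when out and 82 mm when fully in. It moves with the tab. Press it straight down.
- cover: Plain white plastic sliding cover, a loose plate 100 (x) by 92 (y) by 6 mm, 0.25 kg, with a push rib on top and a window 11 by 20 mm near its rear for the catch. Origin: centre of its underside, axes as the box's. Shut: at box x = -38, y = 0, height 72 mm. It travels 126 mm along box +x to the end stop; the opening is completely uncovered after 88 mm. Slides easily (under 5 N).
- rib_top (a point): Middle of the top of the cover's push rib: 12 mm thick (x), 60 long (y), 20 high above the cover's upper face; this point is 98 mm above the bench, 2 mm behind the cover's origin along x. Push the rear face (towards the tab, 6 mm behind this point) along box +x; between rib and tab pad 62 mm are free when shut, above the cover's upper face at height 78 mm.
- screwdriver: Bystander: red-handled screwdriver, 170 mm long, lying beside the box. Origin: under its middle.
- tape_roll: Bystander: roll of clear tape, diameter 90, 25 mm high, beside the box. Origin: centre of its underside.
- coupling: Bystander: aluminium pylon coupling, diameter 48, 40 mm high, beside the box. Origin: centre of its underside.
- foot: Bystander: brown prosthetic foot with ankle and short tube, about 270 long, 90 wide, 189 mm high. Origin: middle of the sole.
- adhesive_tin: Bystander: tin of adhesive, 110 by 65 by 164 mm with its cap. Origin: centre of its underside.
- water_bottle: Bystander: clear plastic bottle, diameter 64, 190 mm high. Origin: centre of its underside.
- rivet_jar: Bystander: small glass jar, diameter 64, 75 mm high. Origin: centre of its underside.

How it is judged:
On the way, in this order (a step that is already met when the one before it is completed fails the run):
1. the snap tab is pressed in (more than 8 of its 10 mm) while the cover is still on its seat (value of joint snap_tab above 0.008 m and x of cover in the frame of filter_box below -0.03 m), for 0.1 s.
2. the cover is pushed off its seat and the filter opening is completely uncovered (cover at least 90 mm along) (x of cover in the frame of filter_box above 0.052 m), for 0.2 s.
At the end, for the whole second after the job is handed in: The snap tab is in (more than 8 mm), and the cover lies flat and at rest between its guides on the parking ledge (within 5 mm of its riding height, tilted less than 0.06 rad), at least 90 mm along from its shut position, so that the filter opening is completely uncovered (value of joint snap_tab above 0.008 m and x of cover in the frame of filter_box between 0.052 and 0.097 m and y of cover in the frame of filter_box between -0.01 and 0.01 m and z of cover in the frame of filter_box between 0.067 and 0.077 m and angle between cover's own z axis and vertical below 0.06 rad and linear speed of cover below 0.02 m/s); the robot touches nothing.
It fails at once if the cover is lifted more than 12 mm or tipped more than 0.2 rad (z of cover in the frame of filter_box above 0.084 m or angle between cover's own z axis and vertical above 0.2 rad).
It fails at once if the cover is forced past the catch: moved more than 6 mm along while the tab is less than 4 mm in (x of cover in the frame of filter_box above -0.032 m and value of joint snap_tab below 0.004 m).
It fails at once if a bystander is moved more than 30 mm (distance of any of screwdriver, tape_roll, coupling, foot, adhesive_tin, water_bottle, rivet_jar from where it was at the start of the episode above 0.03 m).
It also fails if it takes over 35 s, if anything falls off the work surface, if the arm or the gripper's body presses on something with over 40 N, if the wrist force passes 120 N, or if a joint passes its speed limit or range.

ROBOT

A 6-joint arm with a two-finger parallel gripper is mounted at the origin on the work surface. World frame = base frame: x ahead of the robot, y to its left, z up, the work surface at z = 0. Lengths are in m, angles in rad, forces in N, time in s.
With the tool pointing down it reaches from about 0.35 to 0.925 m from the base axis. Payload 6.4 kg.
Tool frame: the origin (TCP) lies midway between the tips of the shut fingers; the grasp point (between the pads) lies 19 mm behind it; z points along the fingers, y is the line along which they close (so a half turn about z gives the same grasp; the last joint's range is limited). The gripper opens to 94 mm and grips with 3 to 60 N. Pads are 16 mm wide; open, the fingers measure 119 mm over their backs; the gripper's body (75 mm by 177 mm) begins 78 mm behind the grasp point.
Start: joints at [1.062, 0.245, 1.558, -0, 1.339, -0.174], TCP at [0.214, 0.614, 0.205] pointing down, gripper open.
Joint ranges: [-3.13, 3.13], [-1.02, 2.26], [0.13, 2.54], [-0.95, 4.09], [0.21, 2.88], [-2.74, 2.74]. Speed limits (rad/s): [2.57, 2.57, 3.14, 3.14, 3.14, 3.14].

INTERFACE

Orientations are given as [roll, pitch, yaw] about the fixed x, y, z axes, in that order (R = Rz(yaw) Ry(pitch) Rx(roll)).
In Python, from bench import read_state, optics, manip, trace gives the robot as it stands. The module is installed in compiled form; this text tells all that it offers.
- The arm moves only by the shell command python3 -m handwheel 'ROWS' [OPENING]. ROWS is JSON, a list that holds one entry, the list of rows, each a list of 6 numbers: the shift along the tool's x, y, z in units of 15 cm (1.0 is 15 cm), then the turn, a rotation vector about the tool's x, y, z in units of 360 degrees (1.0 is 360 degrees). A call has 1 to 12 rows; each row is the pose to reach, as a shift and turn from the pose commanded when the call began, along the tool's axes at that moment, turning the shorter way round; what a row does not reach only later rows make up. A row lasts 1/8 s, in which the tool goes at most 62.5 mm and 10.7 degrees, less where a joint would pass 70% of its speed; a pose out of reach is approached as far as the arm can. A call with a number of a shift or a turn outside -1 to 1 is refused whole. A call with a gripper value outside its range is refused whole. OPENING is the opening, from -1 (shut) to 1 (fully open), set as the call begins (- or left out, the last holds). The fingers move at their own pace and stop on an object; the grip force is fixed at half the most. Time passes only in rows, so rows that repeat a pose let the fingers close. It gives the time, the measured TCP pose, the force, the opening and the grip force at its end, in the units of the state.
- read_state(): the state, without advancing time (a new reading comes with each control period).
- optics.read_camera(name): name is "side" or "top"; returns a dict with "frame" (480x640x3 uint8, red, green, blue), "mtx" (3x3 intrinsics, pixels), "extrinsics" (4x4, takes a point from world to camera coordinates). Camera axes: x right, y up, looking along -z (the intrinsics and any distortion apply to the point x, -y, -z); pixel columns grow to the right and rows downward; lengths in m; the calibration is good to about 2 mm. A picture is of the moment at which its call begins. There is no depth.
- manip.finish_job(): hands the job in; it is judged then, once.
Trained networks look in a picture, given as the dict that the camera call returned (one of the last four; its "shot" number tells which), for a name from the list of things; names that differ only in an ending like _2 or _b are one class to them, and where a whole thing is asked for, a point or a joint stands for the part that bears it (a point fixed in the world has none). Each returns a list of dicts, best first, with "p" (0 to 1); they miss things now and then, are a little off and sometimes report something else, mostly with a low value. They report only what shows in the picture. A call takes as long as a camera call.
- trace(picture, thing): "region" (480x640 bool, what is visible of it) and "box" ([centre column, centre row, width, height] in pixels, round what is visible of it).
The state is a dict: "time_s": time; "joints": joint angles; "dq": joint speeds; "tau": joint torques, N m; "tcp_pos": TCP position; "tool_rot": TCP orientation; "contact_force": force on the tool from outside, world axes, zero at the start; "torque": the same for the moment, N m; "finger_gap": opening from 0.0 (shut) to 1.0 (fully open); "grasp_force": force on a finger pad.
Only numpy, scipy, OpenCV 4.12 (cv2) and the standard library are available. Lean on these libraries where they do the work, as an engineer would, in place of code of your own. Each camera call takes 0.05 s, during which the arm holds its last target. There are 200 camera calls.

## Working session

There is one attempt and no reset: what is moved stays moved. The work goes in short steps, Python scripts to look and compute and a shell command to move; the robot and the scene stay as the last step left them, time stands still between calls to the robot, and variables do not carry over. Pictures are saved under pics/ and viewed, at most 10 in all, crops included, and the job is handed in when it is done.

```bash
mkdir -p pics
cat > h.py <<'E'
import numpy as np, cv2
from bench import read_state, optics, manip, trace
def proj(c,P):
    P=np.atleast_2d(P).astype(float); E=c["extrinsics"]; q=P@E[:3,:3].T+E[:3,3]; q=q*[1,-1,-1]
    u=q@c["mtx"].T; return u[:,:2]/u[:,2:]
def back(c,uv,z):
    uv=np.atleast_2d(uv).astype(float); E=c["extrinsics"]; R=E[:3,:3]; o=-R.T@E[:3,3]
    d=(np.c_[uv,np.ones(len(uv))]@np.linalg.inv(c["mtx"]).T)*[1,-1,-1]@R
    return o+d*((z-o[2])/d[:,2])[:,None]
E
python3 - <<'E'
from h import *
print(read_state())
for n in("top","side"):
    c=optics.read_camera(n); print(n,[k for k in c],c["mtx"].tolist(),np.round(c["extrinsics"],3).tolist())
    cv2.imwrite(f"pics/{n}0.png",c["frame"][:,:,::-1])
    for t in("filter_box","cover","tab_top","rib_top","screwdriver","tape_roll","coupling","foot","adhesive_tin","water_bottle","rivet_jar"):
        for r in trace(c,t)[:1]:
            m=r["region"]; v,u=np.nonzero(m); ctr=[u.mean(),v.mean()]
            rect=cv2.minAreaRect(np.c_[u,v].astype(np.float32))
            z={"filter_box":.075,"cover":.078,"tab_top":.092,"rib_top":.098}.get(t,.02)
            print(n,t,round(r["p"],2),np.round(ctr,1),m.sum(),np.round(back(c,[ctr],z)[0],3), np.round(back(c,cv2.boxPoints(rect),z)[:,:2],3).tolist())
E
```

```text
{'time_s': 0.0, 'joints': array([ 1.06193175e+00,  2.45800199e-01,  1.55898324e+00, -4.15142189e-05,
        1.33868326e+00, -1.74115764e-01]), 'dq': array([ 0.00057579, -0.00092763, -0.00096787, -0.00145587,  0.00035615,
        0.00050647]), 'tau': array([-1.19988717e-04, -4.15853870e+01, -3.14588320e+01,  6.84109563e-02,
        3.32958915e-02, -1.55861544e-04]), 'tcp_pos': array([0.21326957, 0.61339331, 0.20437077]), 'tool_rot': array([-3.13973995e+00, -2.84881791e-04,  2.80685317e+00]), 'contact_force': array([ 0.66714458, -0.84424403,  0.00972216]), 'torque': array([ 0.01004843,  0.03012101, -0.01887906]), 'grasp_force': 0.0, 'finger_gap': 0.9996161272501352}
top ['frame', 'mtx', 'extrinsics', 'shot'] [[568.7399603230618, 0.0, 305.5290021916918], [0.0, 568.7399603230618, 235.99629478201072], [0.0, 0.0, 1.0]] [[-0.002, -1.0, 0.023, -0.022], [0.983, 0.002, 0.184, -0.554], [-0.184, 0.023, 0.983, -1.314], [0.0, 0.0, 0.0, 1.0]]
top filter_box 0.92 [336.9 232.3] 5445 [ 0.559 -0.096  0.075] [[0.479, 0.061], [0.725, -0.159], [0.637, -0.252], [0.396, -0.031]]
top cover 0.78 [323.5 245.8
[... 2079 characters left out ...]
 -0.131], [0.509, -0.192], [0.481, -0.215], [0.425, -0.156]]
side coupling 0.23 [485.4 293.2] 3224 [ 0.692 -0.424  0.02 ] [[0.521, -0.434], [0.873, -0.297], [0.903, -0.411], [0.555, -0.518]]
side foot 0.74 [244.8 190.8] 1758 [0.649 0.499 0.02 ] [[0.441, 0.455], [1.003, 0.903], [0.903, 0.537], [0.424, 0.231]]
side adhesive_tin 0.59 [485.4 293.1] 3192 [ 0.692 -0.424  0.02 ] [[0.522, -0.433], [0.872, -0.297], [0.902, -0.411], [0.557, -0.517]]
side water_bottle 0.72 [183.4 209.6] 949 [0.412 0.531 0.02 ] [[0.513, 0.828], [0.586, 0.802], [0.358, 0.352], [0.304, 0.377]]
side rivet_jar 0.81 [464.3 353.9] 1361 [ 0.473 -0.488  0.02 ] [[0.396, -0.486], [0.528, -0.428], [0.561, -0.489], [0.427, -0.539]]
```

```bash
cat >> h.py <<'E'
def T(p,P):
    P=np.atleast_2d(P)/1000.; c,s=np.cos(p[2]),np.sin(p[2])
    return np.c_[p[0]+c*P[:,0]-s*P[:,1], p[1]+s*P[:,0]+c*P[:,1], P[:,2]]
B=[[x,y,z] for y in(-60,60) for x,z in((-150,0),(-150,72),(-88,86),(150,86),(150,0))]
def draw(c,p,tab=92,cx=-38,k=3):
    u0,v0=proj(c,T(p,[0,0,80]))[0].astype(int); w=(130,95)
    u0=max(w[0],min(640-w[0],u0)); v0=max(w[1],min(480-w[1],v0))
    im=cv2.resize(c["frame"][v0-w[1]:v0+w[1],u0-w[0]:u0+w[0],::-1],None,fx=k,fy=k,interpolation=cv2.INTER_CUBIC)
    def L(P,col):
        q=((proj(c,T(p,P))-[u0-w[0],v0-w[1]]+.5)*k).astype(np.int32); cv2.polylines(im,[q],True,col,1)
    r=lambda x0,x1,y,z:[[x0,-y,z],[x1,-y,z],[x1,y,z],[x0,y,z]]
    L(r(-150,150,60,0),(0,255,0)); L(r(138,150,60,86),(0,255,0)); L(r(-140,-108,23,tab),(0,0,255)); L(r(cx-8,cx+4,30,98),(255,0,0)); L(r(-150,-88,60,72),(0,255,255))
    return im
E
cat > fit.py <<'E'
from h import *
from scipy.optimize import minimize
cs=[];ms=[]
for n in("top","side"):
    c=optics.read_camera(n); m=np.zeros((480,640),bool)
    for t in("filter_box","cover","tab_top"):
        r=trace(c,t)
        if r: m|=r[0]["region"]
    cs.append(c);ms.append(m)
def sil(c,p,s=4):
    im=np.zeros((480*s,640*s),np.uint8); h=cv2.convexHull(((proj(c,T(p,B))+.5)*s).astype(np.float32)); cv2.fillPoly(im,[h.astype(np.int32)],255)
    return cv2.resize(im,(640,480),interpolation=cv2.INTER_AREA)/255.
def cost(p,ix): return sum(np.abs(sil(cs[i],p)-ms[i]).sum() for i in ix)
for ix in((0,),(1,),(0,1)):
    r=minimize(cost,[.56,-.095,-.73],args=(ix,),method="Nelder-Mead",options=dict(initial_simplex=[[.56,-.095,-.73],[.575,-.095,-.73],[.56,-.08,-.73],[.56,-.095,-.68]],xatol=1e-4))
    print(ix,np.round(r.x,4),r.fun,[m.sum() for m in ms])
p=r.x
print("tab",T(p,[-124,0,92]),"rib",T(p,[-40,0,98]))
cv2.imwrite("pics/fit_top.png",draw(cs[0],p)); cv2.imwrite("pics/fit_side.png",draw(cs[1],p))
E
python3 fit.py
```

```text
(0,) [ 0.5544 -0.0901 -0.736 ] 251.00392156862745 [np.int64(6840), np.int64(5695)]
(1,) [ 0.5566 -0.0868 -0.7318] 279.6156862745098 [np.int64(6840), np.int64(5695)]
(0, 1) [ 0.5543 -0.0892 -0.7358] 588.6549019607843 [np.int64(6840), np.int64(5695)]
tab [[ 0.46238556 -0.00595365  0.092     ]] rib [[ 0.5246517  -0.06233563  0.098     ]]
```

View pics/fit_top.png

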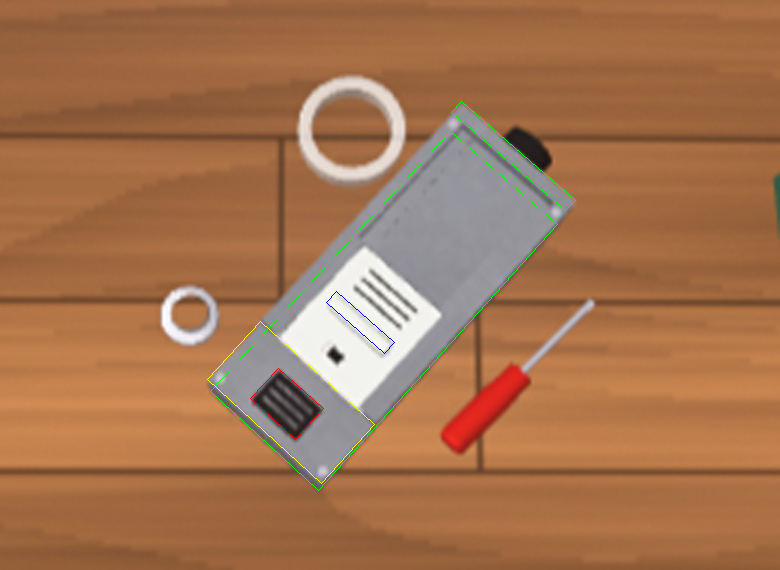

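View pics/fit_side.png

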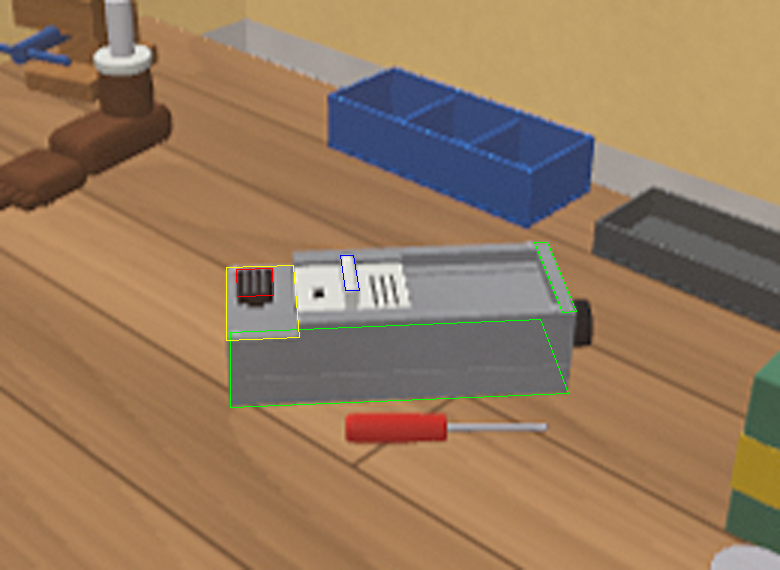

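Both overlays match: the pad sits at crop pixel (287,403) in top and the rib lies at (360,322), so the pose is good to about 2 mm. Next I shut the fingers, rise, and travel towards the pad.

```bash
python3 -m handwheel '[[[0,0,-0.4,0,0,0],[-0.3,-0.35,-0.4,0,0,0],[-0.6,-0.7,-0.4,0,0,0],[-1,-1,-0.4,0,0,0],[-1,-1,-0.4,0,0,0]]]' -1 && python3 -m handwheel '[[[-0.3,-0.35,0,0,0,0],[-0.6,-0.7,0,0,0,0],[-1,-1,0,0,0,0],[-1,-1,0,0,0,0]]]' && python3 -m handwheel '[[[-0.3,-0.35,0,0,0,0.02],[-0.6,-0.7,0,0,0,0.04],[-0.9,-1,0,0,0,0.064],[-0.9,-1,0,0,0,0.064],[-0.9,-1,0,0,0,0.064]]]'
cat > go.py <<'E'
from h import *
import sys
from scipy.spatial.transform import Rotation as Ro
p=[.5548,-.0892,-.7358]; s=read_state(); R=Ro.from_euler("xyz",s["tool_rot"])
t=T(p,[[float(a) for a in sys.argv[1:4]]])[0]
print("tcp",np.round(s["tcp_pos"],4),"rot",np.round(s["tool_rot"],3),"F",np.round(s["contact_force"],1),"t",s["time_s"])
c,q=np.cos(p[2]),np.sin(p[2]); d=s["tcp_pos"]-[p[0],p[1],0]
print("in box mm",np.round([1000*(c*d[0]+q*d[1]),1000*(-q*d[0]+c*d[1]),1000*d[2]],1))
print("shift units",np.round(R.inv().apply(t-s["tcp_pos"])/.15,3),"turn",np.round((R.inv()*Ro.from_euler("xyz",[np.pi,0,p[2]+np.pi])).as_rotvec()/2/np.pi,4))
E
python3 go.py -124 0 110
```

```text
time_s: 2.22
tcp_pos: [0.3071, 0.4208, 0.2657]
tool_rot: [3.141, 0.001, 2.804]
contact_force: [0.3, 0.7, 0.4]
finger_gap: 0.508
grasp_force: 0.0
time_s: 2.72
tcp_pos: [0.3995, 0.2296, 0.2658]
tool_rot: [3.141, 0.001, 2.803]
contact_force: [-0.0, 0.5, -0.0]
finger_gap: 0.078
grasp_force: 0.0
time_s: 3.35
tcp_pos: [0.4766, 0.0458, 0.2654]
tool_rot: [3.142, -0.001, 2.404]
contact_force: [-0.2, 0.2, -1.0]
finger_gap: 0.005
grasp_force: 0.0
tcp [0.4766 0.0458 0.2654] rot [ 3.142e+00 -1.000e-03  2.404e+00] F [-0.2  0.2 -1. ] t 3.35
in box mm [-148.6   47.6  265.4]
shift units [-0.165 -0.317  1.036] turn [ 0.     -0.0001 -0.0002]
```

```bash
python3 -m handwheel '[[[-0.165,-0.317,0.3,0,0,0],[-0.165,-0.317,0.6,0,0,0],[-0.165,-0.317,0.9,0,0,0],[-0.165,-0.317,1,0,0,0],[-0.165,-0.317,1,0,0,0]]]' && python3 go.py -124 0 83
```

```text
time_s: 3.98
tcp_pos: [0.4627, -0.0047, 0.1155]
tool_rot: [-3.141, -0.001, 2.407]
contact_force: [0.3, 0.5, -0.1]
finger_gap: 0.004
grasp_force: 0.0
tcp [ 0.4627 -0.0047  0.1155] rot [-3.141e+00 -1.000e-03  2.407e+00] F [ 0.3  0.5 -0.1] t 3.975
in box mm [-125.     0.8  115.5]
shift units [-0.007 -0.005  0.217] turn [-0.     -0.0001  0.0002]
```

```bash
python3 -m handwheel '[[[0,0,0.08,0,0,0],[0,0,0.15,0,0,0],[0,0,0.18,0,0,0],[0,0,0.2,0,0,0],[0,0,0.217,0,0,0],[0,0,0.217,0,0,0]]]' && python3 -m handwheel '[[[0,0,0.005,0,0,0],[0,0,0.01,0,0,0],[0,0,0.01,0,0,0]]]' && python3 go.py -124 0 82
```

```text
time_s: 4.72
tcp_pos: [0.4633, -0.006, 0.083]
tool_rot: [3.141, 0.001, 2.405]
contact_force: [0.5, 0.3, 3.1]
finger_gap: 0.002
grasp_force: 1.0
time_s: 5.1
tcp_pos: [0.4633, -0.006, 0.0822]
tool_rot: [3.141, 0.001, 2.405]
contact_force: [-0.2, 0.2, 7.0]
finger_gap: 0.003
grasp_force: 3.8
tcp [ 0.4633 -0.006   0.0822] rot [3.141e+00 1.000e-03 2.405e+00] F [-0.2  0.2  7. ] t 5.1
in box mm [-123.6    0.3   82.2]
shift units [ 0.002 -0.002  0.001] turn [ 0.      0.0001 -0.0002]
```

```bash
python3 -m handwheel '[[[0,0,0.005,0,0,0],[0,0,0.01,0,0,0],[0,0,0.01,0,0,0]]]' && python3 -m handwheel '[[[0,0,-0.15,0,0,0],[0,0,-0.26,0,0,0],[-0.3,0,-0.26,0,0,0],[-0.3,0,-0.26,0,0,0],[-0.3,0,-0.26,0,0,0]]]' && python3 go.py -77 0 85
python3 - <<'E'
from h import *
c=optics.read_camera("side"); cv2.imwrite("pics/side1.png",draw(c,[.5548,-.0892,-.7358],tab=82))
E
```

```text
time_s: 5.48
tcp_pos: [0.4635, -0.006, 0.0821]
tool_rot: [-3.141, 0.0, 2.405]
contact_force: [-5.6, 1.4, 17.6]
finger_gap: -0.0
grasp_force: 8.9
time_s: 6.1
tcp_pos: [0.4953, -0.0358, 0.1182]
tool_rot: [-3.141, -0.002, 2.404]
contact_force: [-0.1, -0.0, -0.9]
finger_gap: 0.006
grasp_force: 0.0
tcp [ 0.4953 -0.0358  0.1182] rot [-3.141e+00 -2.000e-03  2.404e+00] F [-0.1 -0.  -0.9] t 6.1
in box mm [-80.   -0.4 118.2]
shift units [-0.02   0.003  0.221] turn [-0.0001 -0.0003 -0.0002]
```

View pics/side1.png

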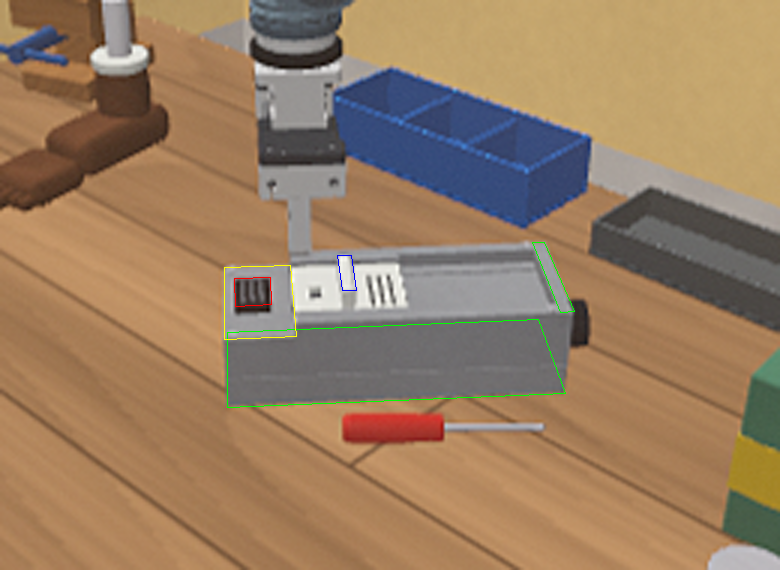

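Side view: the pad (crop 253,293) now lies on its fully-in outline, and the tooth has left the window (316,293). Now I lower into the gap behind the rib.

```bash
python3 -m handwheel '[[[-0.02,0.003,0.1,0,0,0],[-0.02,0.003,0.221,0,0,0],[-0.02,0.003,0.221,0,0,0]]]' && python3 go.py 55 0 85
```

```text
time_s: 6.52
tcp_pos: [0.4967, -0.037, 0.0831]
tool_rot: [-3.139, -0.005, 2.405]
contact_force: [-0.3, 0.2, 0.2]
finger_gap: 0.002
grasp_force: 0.0
tcp [ 0.4967 -0.037   0.0831] rot [-3.139 -0.005  2.405] F [-0.3  0.2  0.2] t 6.525
in box mm [-78.1  -0.3  83.1]
shift units [-0.887  0.003 -0.017] turn [-0.0004 -0.0008 -0.0001]
```

```bash
python3 -m handwheel '[[[-0.06,0,-0.01,0,0,0],[-0.12,0,-0.01,0,0,0],[-0.17,0,-0.01,0,0,0],[-0.21,0,-0.01,0,0,0],[-0.25,0,-0.01,0,0,0],[-0.3,0,-0.01,0,0,0],[-0.35,0,-0.01,0,0,0],[-0.4,0,-0.01,0,0,0]]]' && python3 go.py 55 0 85
```

```text
time_s: 7.52
tcp_pos: [0.5436, -0.0785, 0.0872]
tool_rot: [-3.142, -0.0, 2.405]
contact_force: [-1.3, 0.6, 1.0]
finger_gap: 0.002
grasp_force: 1.0
tcp [ 0.5436 -0.0785  0.0872] rot [-3.142 -0.     2.405] F [-1.3  0.6  1. ] t 7.525
in box mm [-15.5   0.4  87.2]
shift units [-0.47  -0.002  0.015] turn [-0.     -0.     -0.0002]
```

Low force, so it slides freely. I continue the push.

```bash
python3 -m handwheel '[[[-0.05,0,0.01,0,0,0],[-0.1,0,0.01,0,0,0],[-0.16,0,0.01,0,0,0],[-0.22,0,0.01,0,0,0],[-0.28,0,0.01,0,0,0],[-0.34,0,0.01,0,0,0],[-0.39,0,0.01,0,0,0],[-0.43,0,0.01,0,0,0],[-0.46,0,0.01,0,0,0],[-0.47,0,0.01,0,0,0],[-0.47,0,0.01,0,0,0],[-0.47,0,0.01,0,0,0]]]' && python3 go.py 55 0 85 && python3 -m handwheel '[[[0.05,0,0,0,0,0],[0.1,0,0,0,0,0],[0.1,0,-0.3,0,0,0],[0.1,0,-0.7,0,0,0],[0.1,0,-1,0,0,0],[0.4,0.4,-1,0,0,0],[0.8,0.8,-1,0,0,0],[1,1,-1,0,0,0],[1,1,-1,0,0,0]]]'
python3 - <<'E'
from h import *
for n in("top","side"):
    c=optics.read_camera(n); cv2.imwrite(f"pics/{n}2.png",draw(c,[.5548,-.0892,-.7358],tab=82,cx=71))
E
```

```text
time_s: 9.02
tcp_pos: [0.5957, -0.1256, 0.086]
tool_rot: [3.141, 0.001, 2.405]
contact_force: [0.2, -0.9, 0.3]
finger_gap: 0.007
grasp_force: 0.0
tcp [ 0.5957 -0.1256  0.086 ] rot [3.141e+00 1.000e-03 2.405e+00] F [ 0.2 -0.9  0.3] t 9.025
in box mm [54.7  0.4 86. ]
shift units [-0.002 -0.003  0.007] turn [ 0.      0.0002 -0.0002]
time_s: 10.15
tcp_pos: [0.5842, 0.0897, 0.2358]
tool_rot: [3.141, -0.0, 2.409]
contact_force: [-0.2, -0.3, -0.3]
finger_gap: 0.001
grasp_force: 0.0
```

View pics/top2.png

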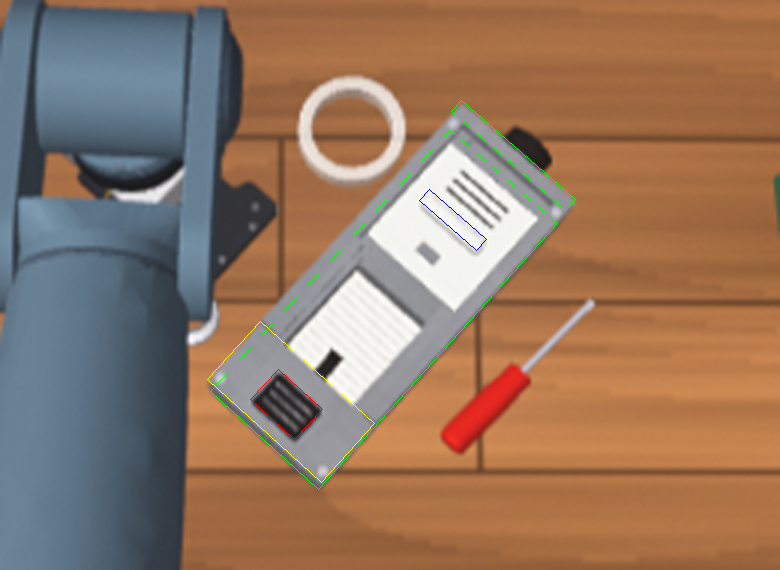

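View pics/side2.png

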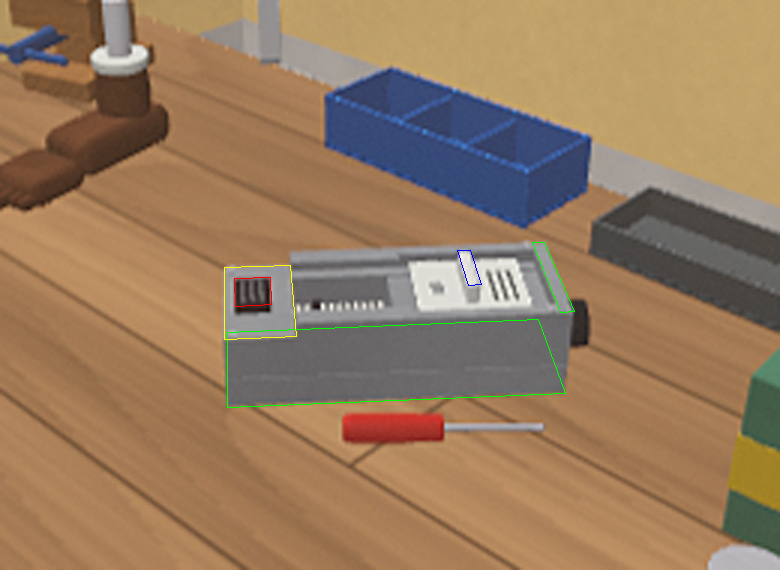

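The opening (crop 355,335 in top) is fully uncovered. The rib lies on the outline drawn for cover x = 71 mm (453,220), the cover is flat, the tab is in, the bystanders in view are unmoved and the arm is clear.

```bash
python3 -c "
from bench import manip; print(manip.finish_job())"
```

```text
the job is handed in; nothing more can be done
None
```

I pressed the snap tab fully in and pushed the cover about 109 mm along to the parking ledge, leaving the filter opening fully uncovered; the job is handed in, but no verdict came back.

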